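# Slide the locked imaging stage under the camera

## Robot

A 6-joint arm with a two-finger parallel gripper is mounted at the origin on a cart in front of the work surface, level with it; the furniture and walls round the work are solid. World frame = base frame: x ahead of the robot, y to its left, z up, the work surface at z = 0. Lengths are in m, angles in rad, forces in N, time in s.
With the tool pointing down it reaches from about 0.35 to 0.85 m from the base axis. Payload 8.1 kg.
Tool frame: the origin (TCP) lies at the very end of the fingers, on their centre line; the grasp point (between the pads) lies 19 mm behind it; z points along the fingers, y is the line along which they close (so a half turn about z gives the same grasp; the last joint's range is limited). The gripper opens to 93 mm and grips with 3 to 60 N. Pads are 15 mm wide; open, the fingers measure 128 mm over their backs; the gripper's body (75 mm by 188 mm) begins 65 mm behind the grasp point.
Start: joints at [-1.244, 0.13, 1.488, -0, 1.523, -0.085], TCP at [0.24, -0.55, 0.219] pointing down, gripper open.
Joint ranges: [-2.96, 2.96], [-0.89, 2.26], [0.02, 2.5], [-1.34, 4.48], [0, 2.73], [-2.66, 2.66]. Speed limits (rad/s): [2.39, 2.39, 2.79, 3.14, 3.14, 3.14].

## Interface

Orientations are given as a rotation vector (axis times angle).
In Python, from plant import monitor, eyes, ticket gives the robot as it stands.
- The arm moves only by the tool arm_command, never from a script. Its argument "deltas" is a list that holds one entry, the list of rows, each a list of 6 numbers: the shift along the world's x, y, z in cm, then the turn, a rotation vector about the world's x, y, z in degrees. In form: [[[tx, ty, tz, rx, ry, rz], ...]]. A call has 1 to 12 rows; each row shifts and turns the commanded pose from where the row before left it; what a row does not reach is not made up. A row lasts 1/12 s, in which the tool goes at most 41.7 mm and 7.16 degrees, less where a joint would pass 70% of its speed; a pose out of reach is approached as far as the arm can. A call is refused whole if a number of a shift passes 4.17 or a number of a turn 7.16, either way. A call with a gripper value outside its range is refused whole. "gripper" is the opening, from -1 (shut) to 1 (fully open), set as the call begins (left out, the last holds). The fingers move at their own pace and stop on an object; "squeeze" is the grip in N (left out, the last holds). Time passes only in rows, so rows that do not move let the fingers close. It gives the time, the measured TCP pose, the force, the opening and the grip force at its end, in the units of the state.
- monitor.read_state(): the state, without advancing time (a new reading comes with each control period).
- eyes.read_camera(name): name is "side" or "top" or "wrist"; returns the picture (420x560x3 uint8, blue, green, red); there is no depth.
- eyes.camera_model(name): a dict with "fx", "fy", "cx", "cy" (pixels), "rvec" (rotation vector, rad) and "tvec" (3), from world to camera coordinates, as OpenCV has them. Camera axes: x right, y down, z forward; pixel columns grow to the right and rows downward; lengths in m; the calibration is good to about 2 mm. The wrist camera is an equidistant fisheye: a pixel r from the principal point sees the ray r / f radians off the axis. A picture is of the moment at which its call begins: read the wrist's pose just before it. camera_model takes no time and is no camera call; for the wrist camera it gives the pose at the moment of the call.
- ticket.close_job(): hands the job in; it is judged then, once.
The state is a dict: "t": time; "q": joint angles; "dq": joint speeds; "joint_torque": joint torques, N m; "tool_pos": TCP position; "orientation": TCP orientation; "force": force on the tool from outside, world axes, zero at the start; "wrist_torque": the same for the moment, N m; "opening": finger opening in m; "gripper_force": force on a finger pad.
Only numpy, scipy, OpenCV 4.12 (cv2) and the standard library are available. Lean on these libraries where they do the work, as an engineer would, in place of code of your own. Each camera call takes 0.05 s, during which the arm holds its last target. There are 200 camera calls.

## Task

The lit stage of the small imaging stand carries a culture dish and is locked on its guide rods out at the loading end. With the fingertips, press the lock button on the stage's tongue down and keep it down while you push the stage along the rods until it is fully home against the end stop, under the camera; then let the button spring up, so that the stage is locked there, and draw the hand clear. Nothing is to be picked up: leave the dish untouched in its ring and the things standing about where they are.

Things in the scene. Friction and masses are not known exactly. Their poses are not given: they have to be found in the camera images.
- stand: imaging stand, fixed: white base plate, top 16 mm above the bench, two guide rods along it. Origin on the bench below the camera lens, midway between the rods; z up, y runs along the rods from the lens to the loading end, x across them, away from the stand's front. The plate spans x -75 to 130, y -100 to 350 mm.
- lens_axis (a point): point on the lens axis, 60 mm above the stand's origin. Black camera and ring lamp above it lie within 42 mm of this axis, from 187 to 300 mm above the bench; they hang from a steel column (25 mm thick, 316 mm high) at x 102, y 0 of the stand.
- end_stop (a point): middle of the end stop, 50 mm above the bench at y = -60 mm of the stand: block with two rubber buffers, 60 mm apart, that meet the stage's leading edge.
- stage: sliding stage with the stand's axes, moves along the stand's y only. Origin at bench level below the dish ring's middle: 95 to 145 mm in the stand's y at the start (locked), 0 when fully home at the stop, so it is pushed towards the stand's -y. Aluminium deck 120 mm wide (x), y -60 to 125 mm, top 60 mm above the bench. Slides with about 2 N when unlocked.
- push_face (a point): middle of the deck's upright trailing face, 125 mm from the stage's origin along +y, 52 mm above the bench; the face is 120 mm wide, stands from 44 to 60 mm height and looks along +y at the button. It can be pushed on; or friction on the pressed button alone takes the stage along.
- lock_pad (a point): middle of the top of the lock button: grey ribbed pad, 56 mm in x by 34 mm in y, on the stage's tongue (100 mm wide, y 110 to 190 mm of the stage, top 44 mm above the bench), 152 mm from the stage's origin along +y. 51 mm above the bench when up, 45 mm fully down; moves with the stage.
- lock_button (a joint): travel of the lock button in m: 0 up (locked), 0.006 fully down. Spring 3 N at first, 6.6 N fully down, then solid. Pressed over 4 mm the stage is free; let up anywhere, its pawl drops into a rack of 10 mm pitch and locks the stage (some play). On the crest of a tooth it stays about 3.5 mm down until the stage moves a little. One gap lies at the end stop.
- dish: closed clear culture dish with amber medium, 90 mm across, 14.5 mm high, loose in a black ring (3 mm high, 103 mm across) on the stage. Origin: middle of its underside, 60.5 mm above the bench. Not to be touched.
- dish_stack: bystander: stack of three such dishes, 90 mm across, 45 mm high, right of the stand; origin: middle of its underside
- timer: bystander: white bench timer 62 x 62 x 20 mm, lying on the rear of the stand's base plate behind the button; origin: middle of its underside, 16 mm above the bench
- forceps: bystander: steel forceps 12 x 130 x 9 mm, lying in front of the stand; origin: middle of the underside
- dropper: bystander: white dropper bottle, 33 mm across, 86 mm high, upright left of the stand; origin: middle of its underside
- note_pad: bystander: pad of notes 75 x 75 x 14 mm, left; origin: middle of the underside
- stapler: bystander: black stapler 130 x 34 x 40 mm, right; origin: middle of the underside
- red_tray: bystander: shallow tray 122 x 172 x 33 mm, right; origin: middle of the underside
- scan_gun: bystander: dark hand scanner 133 x 123 x 46 mm lying on its side, left; origin: middle of the underside

How it is judged:
On the way, in this order (a step that is already met when the one before it is completed fails the run):
1. the lock button is pressed down while the stage is still out (value of joint lock_button above 0.004 m and y of stage in the frame of stand above 0.08 m), for 0.1 s.
2. the stage arrives at the end stop with the button still down (value of joint lock_button above 0.0035 m and y of stage in the frame of stand below 0.003 m), for 0.1 s.
At the end, for the whole second after the job is handed in: the stage stands within 3 mm of the end stop position (its origin under the lens), at rest, with the lock button up (less than 1.5 mm down); the dish lies flat in its ring (within 8 mm of the middle) (y of stage in the frame of stand between -0.003 and 0.003 m and value of joint lock_button below 0.0015 m and linear speed of stage below 0.01 m/s and horizontal distance between dish and stage below 0.008 m and z of dish in the frame of stage below 0.0635 m and angle between dish's own z axis and vertical below 0.05 rad); the robot touches nothing.
It fails at once if the dish is touched by the robot (contact force between any of the fingers, the arm and dish above 0.5 N).
It fails at once if the dish is lifted or tipped out of its ring (z of dish in the frame of stage above 0.066 m or angle between dish's own z axis and vertical above 0.15 rad).
It fails at once if a bystander is moved by more than 15 mm or lifted (distance of any of dish_stack, timer, forceps, dropper, note_pad, stapler, red_tray, scan_gun from where it was at the start of the episode above 0.015 m).
It fails at once if the stage is worked with anything but the fingers (contact force between the arm and stage above 3 N).
It also fails if it takes over 40 s, if anything falls off the work surface, if the arm or the gripper's body presses on something with over 40 N, if the wrist force passes 120 N, or if a joint passes its speed limit or range.

## Working session

There is one attempt and no reset: what is moved stays moved. The work goes in short steps, Python scripts to look and compute and a tool call to move; the robot and the scene stay as the last step left them, time stands still between calls to the robot, and variables do not carry over. Pictures are saved under pics/ and viewed, at most 10 in all, crops included, and the job is handed in when it is done.

Besides the shell and the picture viewer there is one more tool, called after ">>>" in YAML: its name, and indented under it one key for each argument. arm_command: Moves the arm, as the interface text tells. Its arguments: {"type":"object","properties":{"deltas":{"type":"array"},"gripper":{"type":"number"},"squeeze":{"type":"number"}},"required":["deltas"]}

```bash
mkdir -p pics
python3 - <<'E'
from plant import monitor, eyes
import cv2,numpy as np
s=monitor.read_state();print({k:np.round(v,3).tolist() for k,v in s.items()})
for n in("side","top"):
    print(n,eyes.camera_model(n));cv2.imwrite(f"pics/{n}0.png",eyes.read_camera(n))
E
```

```text
{'t': 0.0, 'q': [-1.244, 0.131, 1.489, -0.0, 1.523, -0.085], 'dq': [0.001, -0.0, 0.001, 0.0, 0.0, -0.0], 'joint_torque': [0.004, -55.984, -49.176, 0.077, 0.035, -0.0], 'tool_pos': [0.24, -0.549, 0.218], 'orientation': [-3.073, -0.642, 0.0], 'force': [-0.285, 0.247, 0.202], 'wrist_torque': [0.048, -0.078, 0.007], 'gripper_force': 0.0, 'opening': 0.093}
side {'fx': 436.0160663382683, 'fy': 436.0160663382683, 'cx': 277.4438803861899, 'cy': 214.91648373676801, 'rvec': array([ 0.40867166, -2.53175508,  1.49588745]), 'tvec': array([0.45204762, 0.17934375, 1.15938422])}
top {'fx': 496.5627787367969, 'fy': 496.5627787367969, 'cx': 280.91058405766813, 'cy': 210.0959320368943, 'rvec': array([ 2.08186675, -2.13194395,  0.2318483 ]), 'tvec': array([-0.05758605,  0.51285586,  1.46295697])}
```

View pics/top0.png

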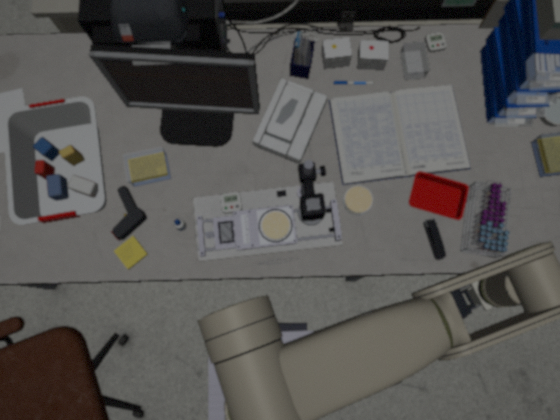

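View pics/side0.png

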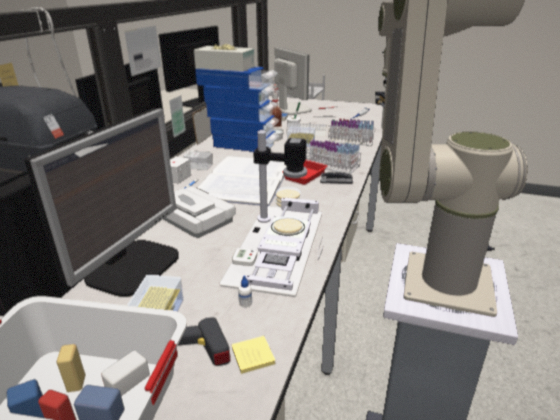

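The top view shows the stand at about (195–340, 185–258): dish at (276,225), grey button at (227,232), camera at (312,205) and timer at (231,203). The side view shows the button at about (275,260). I'll enlarge both to measure.

Run:
```python
import cv2,numpy as np
a=cv2.imread("pics/top0.png")[175:270,185:350]
b=cv2.imread("pics/side0.png")[190:300,220:330]
a=cv2.resize(a,None,fx=4.8,fy=4.8,interpolation=cv2.INTER_CUBIC)
cv2.imwrite("pics/topz.png",a)
cv2.imwrite("pics/sidez.png",cv2.resize(b,None,fx=5,fy=5,interpolation=cv2.INTER_CUBIC))
```

```text
(no output)
```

View pics/topz.png

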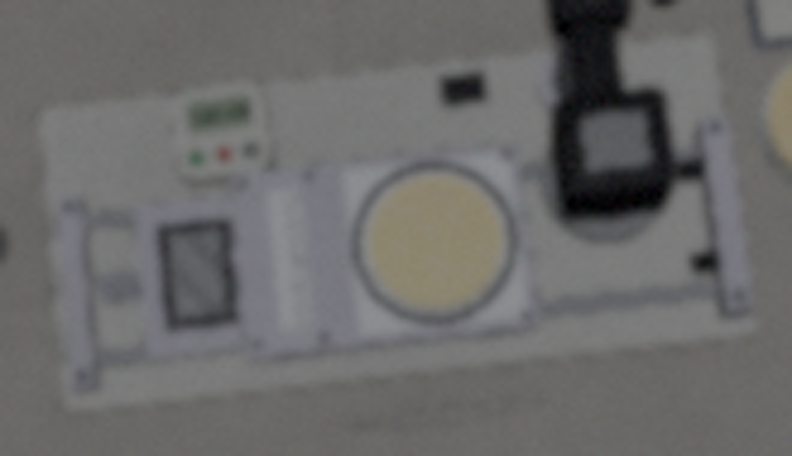

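View pics/sidez.png

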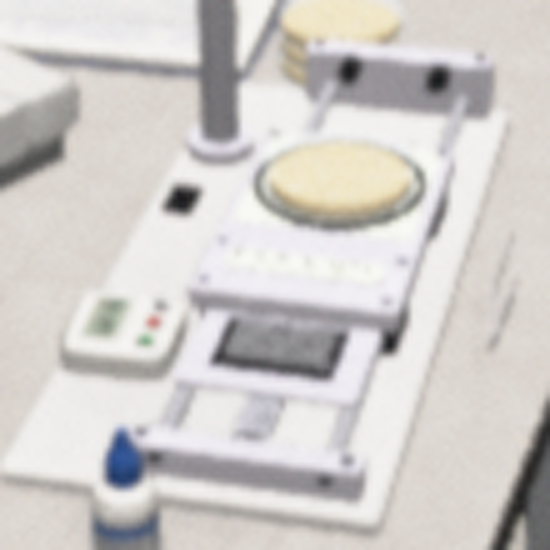

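Enlarged top: button centre at crop (198,273), dish at (436,242), plate corners at (43,110), (715,40), (755,335) and (68,408). Enlarged side: button at (280,346), dish at (340,183).

```bash
cat > h.py <<'E'
import cv2,numpy as np
from plant import eyes
def ray(n,p):
    m=eyes.camera_model(n);R=cv2.Rodrigues(m["rvec"])[0]
    d=R.T@np.array([(p[0]-m["cx"])/m["fx"],(p[1]-m["cy"])/m["fy"],1]);return -R.T@m["tvec"],d
def plane(n,p,z):
    c,d=ray(n,p);return c+d*(z-c[2])/d[2]
def top(u,v,z): return plane("top",((u+.5)/4.8-.5+185,(v+.5)/4.8-.5+175),z)
def side(u,v,z): return plane("side",((u+.5)/5-.5+220,(v+.5)/5-.5+190),z)
E
python3 - <<'E'
from h import *
np.set_printoptions(precision=4,suppress=True)
C=[top(u,v,.016) for u,v in((43,110),(715,40),(755,335),(68,408))]
print(np.array(C)); 
y=(C[0]+C[3]-C[1]-C[2])[:2];print("len",np.linalg.norm(y)/2,"yaw of stand y",np.degrees(np.arctan2(y[1],y[0])))
y/=np.linalg.norm(y);x=np.array([y[1],-y[0]])
o=np.mean(C,0)[:2]-x*.0275-y*.125
print("origin",o,"x",x,"y",y)
for n,p in dict(button=top(198,273,.051),dish=top(436,242,.0745),bside=side(280,346,.051),dside=side(340,183,.0745),timer=top(222,135,.036)).items():
    r=p[:2]-o;print(n,p,"stand",r@x,r@y)
E
```

```text
[[ 0.5675  0.205   0.016 ]
 [ 0.6046 -0.2394  0.016 ]
 [ 0.407  -0.256   0.016 ]
 [ 0.3704  0.1862  0.016 ]]
len 0.4448392391407253 yaw of stand y 94.75730887492115
origin [ 0.4703 -0.1529] x [0.9966 0.0829] y [-0.0829  0.9966]
button [0.4499 0.0992 0.051 ] stand 0.0005119423316203658 0.2528649444942848
dish [ 0.4618 -0.0522  0.0745] stand -0.00016988594977411677 0.10105991912989215
bside [0.446  0.1064 0.051 ] stand -0.002785960288227147 0.26038252136591417
dside [ 0.4554 -0.0311  0.0745] stand -0.0047467791696626386 0.12261015175900142
timer [0.543  0.0853 0.036 ] stand 0.0921177240851155 0.23131005649084327
```

>>> arm_command:
  deltas:
    - [[0,0,3.8,0,0,0],[0,0,3.8,0,0,0],[0,0,3.8,0,0,0],[0,0,3.8,0,0,0],[1.05,3.25,0,0,0,3.56],[1.05,3.25,0,0,0,3.56],[1.05,3.25,0,0,0,3.56],[1.05,3.25,0,0,0,3.56],[1.05,3.25,0,0,0,3.56],[1.05,3.25,0,0,0,3.56],[1.05,3.25,0,0,0,3.56],[1.05,3.25,0,0,0,3.56]]
  gripper: -1

```text
t: 1.1
tool_pos: [0.3242, -0.2881, 0.3702]
orientation: [-2.82, -1.383, 0.0]
force: [0.4, -0.5, 0.3]
opening: 0.0174
gripper_force: 0.0
```

>>> arm_command:
  deltas:
    - [[1.05,3.25,0,0,0,3.56],[1.05,3.25,0,0,0,3.56],[1.05,3.25,0,0,0,3.56],[1.05,3.25,0,0,0,3.56],[1.05,3.25,0,0,0,3.56],[1.05,3.25,0,0,0,3.56],[1.05,3.25,0,0,0,3.56],[1.05,3.25,0,0,0,3.56],[1.05,3.25,0,0,0,3.56],[1.05,3.25,0,0,0,3.56],[1.05,3.25,0,0,0,3.56],[1.05,3.25,0,0,0,3.56]]

```text
t: 2.1
tool_pos: [0.4502, 0.102, 0.3703]
orientation: [-2.123, -2.316, 0.0]
force: [0.6, -1.5, -0.4]
opening: 0.0007
gripper_force: 0.0
```

>>> arm_command:
  deltas:
    - [[0,0,-3.5,0,0,0],[0,0,-3.5,0,0,0],[0,0,-3.5,0,0,0],[0,0,-3.5,0,0,0],[0,0,-3.5,0,0,0],[0,0,-3.5,0,0,0],[0,0,-3.0,0,0,0],[0,0,-1.0,0,0,0],[0,0,0,0,0,0]]

```text
t: 2.85
tool_pos: [0.4475, 0.0999, 0.1174]
orientation: [-2.124, -2.309, 0.008]
force: [-0.7, -0.4, -0.8]
opening: 0.0004
gripper_force: 0.0
```

Run:
```python
from plant import monitor
from h import *
s=monitor.read_state();print(s["tool_pos"],s["orientation"],s["q"],s["force"],s["wrist_torque"])
m=eyes.camera_model("wrist");print(m)
cv2.imwrite("pics/w1.png",eyes.read_camera("wrist"))
```

```text
[0.44748317 0.09986114 0.11736191] [-2.12363193 -2.30922489  0.00781997] [ 1.07681515e-01 -1.81429575e-01  1.98258909e+00 -2.67886281e-05
  1.34703869e+00  2.40012717e-02] [-0.6697419  -0.3966791  -0.77316628] [-0.04991665 -0.06545331  0.00337092]
{'fx': 325.19226210127806, 'fy': 325.19226210127806, 'cx': 278.2079791011513, 'cy': 215.67367457361954, 'rvec': array([-2.84160166, -0.12022789, -0.00868712]), 'tvec': array([-0.4536109 ,  0.05455275,  0.31535089])}
```

View pics/w1.png

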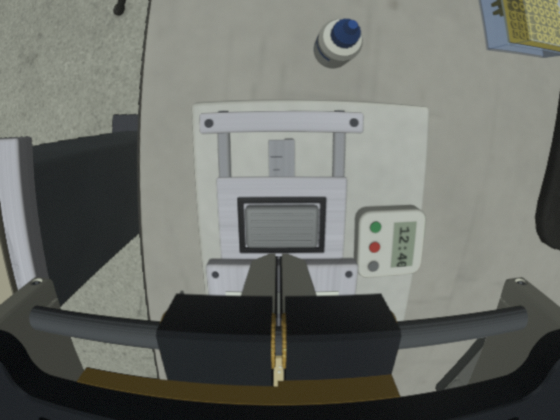

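Wrist view: button pad at (246–319, 206–247), deck trailing edge at row ~262, fingertips at (279,258), timer at (390,240).

```bash
cat >> h.py <<'E'
def wrist(p,z):
    m=eyes.camera_model("wrist");R=cv2.Rodrigues(m["rvec"])[0]
    v=np.array([p[0]-m["cx"],p[1]-m["cy"]]);r=np.hypot(*v);t=r/m["fx"]
    d=R.T@np.array([*(v/r*np.sin(t)),np.cos(t)]);c=-R.T@m["tvec"];return c+d*(z-c[2])/d[2]
E
python3 - <<'E'
from h import *
from plant import monitor
np.set_printoptions(precision=4,suppress=True)
T=monitor.read_state()["tool_pos"]
R=cv2.Rodrigues(np.array(monitor.read_state()["orientation"]))[0];print("R",R)
for n,p,z in[("btn",(282.5,226.5),.051),("btnL",(246,227),.051),("btnR",(319,226),.051),("btnT",(282,206),.051),("btnB",(283,247),.051),("deckL",(208,264),.06),("deckR",(356,262),.06),("tip",(279,258),T[2])]:
    print(n,wrist(p,z))
# stand y axis from bar ends, base plate left edge
a,b=wrist((202,122),.06),wrist((363,122),.06);print(a,b,np.degrees(np.arctan2(*(b-a)[[1,0]])))
E
```

```text
R [[-0.0836  0.9965 -0.0026]
 [ 0.9965  0.0836 -0.0003]
 [-0.0001 -0.0027 -1.    ]]
btn [0.4523 0.1023 0.051 ]
btnL [0.4245 0.0995 0.051 ]
btnR [0.4801 0.105  0.051 ]
btnT [0.4505 0.1184 0.051 ]
btnB [0.4542 0.0855 0.051 ]
deckL [0.397  0.0696 0.06  ]
deckR [0.5116 0.0809 0.06  ]
tip [0.4492 0.1072 0.12  ]
[0.3896 0.1769 0.06  ] [0.5014 0.1865 0.06  ] 4.939152592095382
```

>>> arm_command:
  deltas:
    - [[0,-0.5,-2,0,0,0],[0.1,0,-2,0,0,0],[0,0,-1.5,0,0,0],[0,0,-0.8,0,0,0],[0,0,-0.2,0,0,0],[0,0,-0.2,0,0,0],[0,0,-0.2,0,0,0],[0,0,-0.1,0,0,0],[0,0,0,0,0,0],[0,0,0,0,0,0]]

```text
t: 3.73
tool_pos: [0.4517, 0.0952, 0.0513]
orientation: [2.126, 2.312, 0.001]
force: [0.7, 0.8, 0.9]
opening: 0.0006
gripper_force: 0.7
```

>>> arm_command:
  deltas:
    - [[0,0,-0.2,0,0,0],[0,0,-0.2,0,0,0],[0,0,-0.2,0,0,0],[0,0,-0.1,0,0,0],[0,0,0,0,0,0],[0,0,0,0,0,0]]

```text
t: 4.23
tool_pos: [0.4519, 0.0952, 0.045]
orientation: [2.126, 2.312, 0.001]
force: [-6.1, -0.6, 15.8]
opening: 0.0002
gripper_force: 7.9
```

>>> arm_command:
  deltas:
    - [[0.03,-0.4,0,0,0,0],[0.05,-0.6,0,0,0,0],[0.07,-0.8,0,0,0,0],[0.07,-0.8,0,0,0,0],[0.05,-0.6,0,0,0,0],[0.03,-0.4,0,0,0,0],[0,0,0,0,0,0]]

```text
t: 4.82
tool_pos: [0.4552, 0.0585, 0.0451]
orientation: [2.126, 2.311, 0.001]
force: [-4.5, -2.3, 14.1]
opening: 0.0005
gripper_force: 7.2
```

Run:
```python
from plant import monitor
from h import *
s=monitor.read_state();print(s["tool_pos"],s["force"])
cv2.imwrite("pics/w2.png",eyes.read_camera("wrist"))
```

```text
[0.45516584 0.05849026 0.04506383] [-4.48997317 -2.25302162 14.10865533]
```

View pics/w2.png

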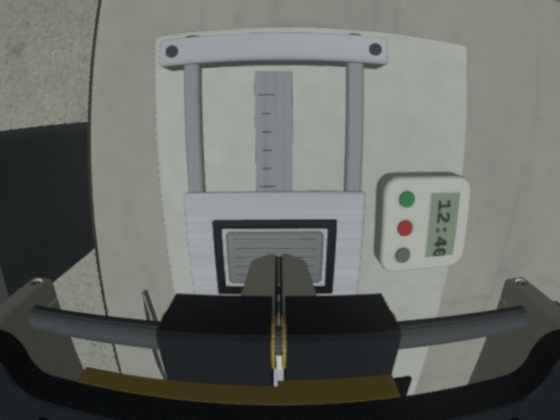

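The stage rides along with the fingers; the pad is still centred under the tip at (275,255) and the rods are exposed behind it. Going on.

>>> arm_command:
  deltas:
    - [[0.03,-0.4,0,0,0,0],[0.06,-0.7,0,0,0,0],[0.07,-0.8,0,0,0,0],[0.07,-0.8,0,0,0,0],[0.07,-0.8,0,0,0,0],[0.06,-0.7,0,0,0,0],[0.05,-0.6,0,0,0,0],[0.04,-0.5,0,0,0,0],[0.03,-0.4,0,0,0,0],[0.02,-0.2,0,0,0,0],[0,0,0,0,0,0]]

```text
t: 5.78
tool_pos: [0.4604, -0.0004, 0.0451]
orientation: [2.126, 2.311, 0.002]
force: [-3.1, -0.9, 13.6]
opening: 0.0001
gripper_force: 6.4
```

>>> arm_command:
  deltas:
    - [[0.01,-0.15,0,0,0,0],[0.01,-0.15,0,0,0,0],[0.01,-0.15,0,0,0,0],[0.01,-0.15,0,0,0,0],[0,0,0,0,0,0]]

```text
t: 6.2
tool_pos: [0.4608, -0.0052, 0.0451]
orientation: [2.126, 2.312, 0.004]
force: [-1.7, 3.8, 12.8]
opening: 0.0001
gripper_force: 6.5
```

>>> arm_command:
  deltas:
    - [[0.01,-0.15,0,0,0,0],[0.01,-0.15,0,0,0,0],[0.01,-0.15,0,0,0,0],[0,0,0,0,0,0]]

```text
t: 6.53
tool_pos: [0.4613, -0.0092, 0.0451]
orientation: [2.126, 2.312, 0.006]
force: [-1.4, 7.5, 11.6]
opening: 0.0006
gripper_force: 6.1
```

>>> arm_command:
  deltas:
    - [[0.01,-0.15,0,0,0,0],[0.01,-0.15,0,0,0,0],[0.01,-0.15,0,0,0,0],[0,0,0,0,0,0]]

```text
t: 6.87
tool_pos: [0.4617, -0.0137, 0.045]
orientation: [2.126, 2.312, 0.006]
force: [-1.5, 7.2, 11.0]
opening: 0.0004
gripper_force: 5.8
```

Run:
```python
from plant import monitor
from h import *
s=monitor.read_state();print(s["tool_pos"],s["force"])
w=eyes.read_camera("wrist");b=eyes.read_camera("side")[190:300,220:330]
b=cv2.resize(b,(420,420),interpolation=cv2.INTER_CUBIC)
w=w[100:420,90:470]
cv2.imwrite("pics/ws3.png",np.hstack([b,cv2.copyMakeBorder(w,0,100,0,0,cv2.BORDER_CONSTANT)]))
```

```text
[ 0.46165311 -0.01368605  0.04504235] [-1.48172817  7.24138765 11.00389997]
```

View pics/ws3.png

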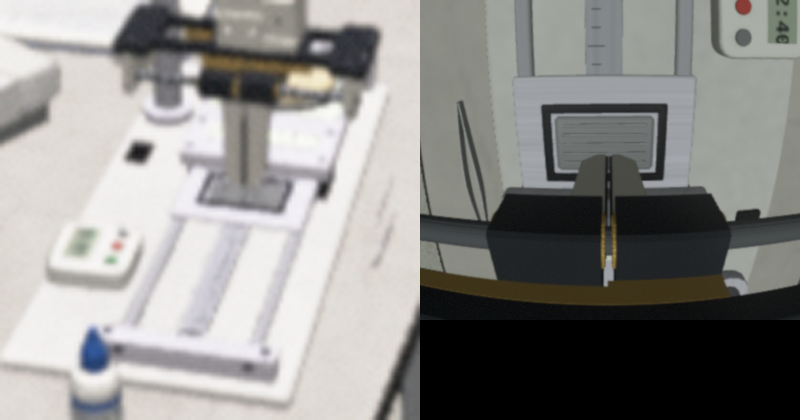

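Both views show the tip at the front of the pad, with the fingers now slipping on it at a steady 7 N, so the stage should be at the stop. Checking from the pad's rear edge, wrist (275,217).

Run:
```python
from h import *
y=np.array([-.0829,.9966]);o=np.array([.4703,-.1529])
for n,p,z,sy in[("padtop",(274,217),.045,.169),("tongue rear",(274,177),.044,.190)]:
    q=wrist(p,z);print(n,q,"stage y",(q[:2]-o)@y-sy)
```

```text
padtop [0.45693428 0.01703331 0.045     ] stage y 0.0014635520663133783
tongue rear [0.45520781 0.03836391 0.044     ] stage y 0.001864751493873551
```

>>> arm_command:
  deltas:
    - [[0,0,0.15,0,0,0],[0,0,0.2,0,0,0],[0,0,0.3,0,0,0],[0,0,0.5,0,0,0],[0,0,1,0,0,0],[0,0,1.5,0,0,0],[0,1.5,1.5,0,0,0],[0,3,1,0,0,0],[0,3,0,0,0,0],[0,3,0,0,0,0],[0,1.5,0,0,0,0],[0,0,0,0,0,0]]

```text
t: 7.97
tool_pos: [0.4598, 0.1075, 0.1056]
orientation: [-2.123, -2.315, -0.0]
force: [0.8, 0.2, -0.4]
opening: 0.0006
gripper_force: 0.0
```

Run:
```python
from plant import monitor
from h import *
s=monitor.read_state();print(s["tool_pos"],s["force"])
w=eyes.read_camera("wrist");cv2.imwrite("pics/w4.png",w[100:330,100:460].repeat(2,0).repeat(2,1))
```

```text
[0.45976584 0.10754976 0.10558304] [ 0.81169075  0.15312633 -0.41404807]
```

View pics/w4.png

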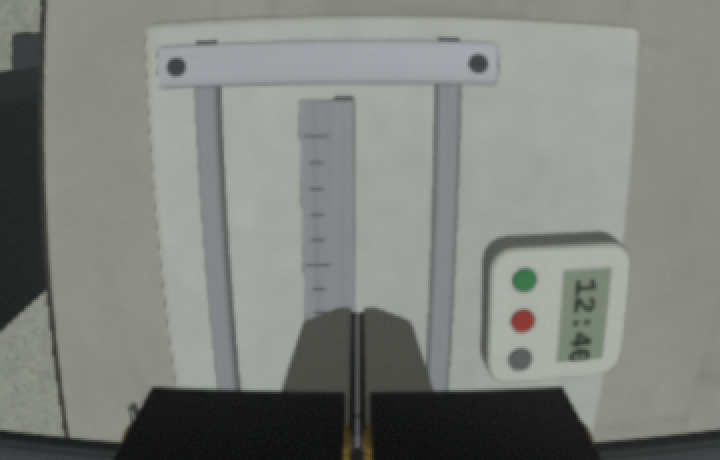

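The wrist view shows only the empty rods, rack (330,200) and timer; the stage is out of sight ahead. I'll probe the pad's height with a light touch (up = 51 mm) to be sure it is locked.

>>> arm_command:
  deltas:
    - [[0,-3,0,0,0,0],[0,-3,0,0,0,0],[0,-3,0,0,0,0],[0,-1.5,-1.5,0,0,0],[0,0,-2,0,0,0],[0,0,-1.5,0,0,0],[0,0,-0.2,0,0,0],[0,0,0,0,0,0],[0,0,0,0,0,0]]

```text
t: 8.77
tool_pos: [0.4603, -0.0004, 0.0538]
orientation: [2.127, 2.312, -0.0]
force: [0.0, 0.0, -0.3]
opening: 0.0002
gripper_force: 0.0
```

>>> arm_command:
  deltas:
    - [[0,0,-0.1,0,0,0],[0,0,-0.1,0,0,0],[0,0,0,0,0,0]]

```text
t: 9.02
tool_pos: [0.4606, 0.0002, 0.0517]
orientation: [2.125, 2.312, 0.001]
force: [0.5, 0.6, 0.2]
opening: 0.0005
gripper_force: 0.0
```

>>> arm_command:
  deltas:
    - [[0,0,-0.05,0,0,0],[0,0,0,0,0,0]]

```text
t: 9.18
tool_pos: [0.4606, 0.0003, 0.0511]
orientation: [2.126, 2.312, 0.001]
force: [-0.0, 1.2, 3.5]
opening: 0.0007
gripper_force: 1.4
```

>>> arm_command:
  deltas:
    - [[0,0,-0.05,0,0,0],[0,0,0,0,0,0]]

```text
t: 9.35
tool_pos: [0.4606, 0.0003, 0.0505]
orientation: [2.126, 2.312, 0.001]
force: [0.2, 0.7, 2.6]
opening: 0.0002
gripper_force: 1.6
```

Contact at 51.1 mm, so the button is up and locked. Lifting clear.

>>> arm_command:
  deltas:
    - [[0,0,0.3,0,0,0],[0,0,0.7,0,0,0],[0,0,1.5,0,0,0],[0,1,2,0,0,0],[0,2.5,1,0,0,0],[0,2.5,0,0,0,0],[0,1,0,0,0,0],[0,0,0,0,0,0],[0,0,0,0,0,0],[0,0,0,0,0,0]]

```text
t: 10.18
tool_pos: [0.4597, 0.0694, 0.1046]
orientation: [-2.126, -2.312, 0.002]
force: [-0.4, -0.3, -0.1]
opening: 0.0003
gripper_force: 0.0
```

Run:
```python
from plant import monitor,ticket
s=monitor.read_state();print(s["tool_pos"],s["force"]);print(ticket.close_job())
```

```text
[0.45970127 0.06938582 0.10461186] [-0.43145604 -0.34547521 -0.05295953]
the job is handed in; nothing more can be done
None
```

The job is handed in at about 10 s: the stage measured within about 2 mm of home, a light touch found the button up at 51 mm (so locked), and the hand is clear; the dish was not rechecked by camera afterwards, and no verdict came back.

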